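# Third hand: take the bracket from the vise and press it to the sprung fence

### The arm

A 6-joint arm with a two-finger parallel gripper is mounted at the origin on the work surface. World frame = base frame: x ahead of the robot, y to its left, z up, the work surface at z = 0. Lengths are in m, angles in degrees, forces in N, time in s.
With the tool pointing down it reaches from about 0.3 to 0.75 m from the base axis. Payload 8.5 kg.
Tool frame: the origin (TCP) lies at the very end of the fingers, on their centre line; the grasp point (between the pads) lies 19 mm behind it; x points along the fingers, y is the direction in which the jaws open and shut, and the axes are right-handed (so a half turn about x gives the same grasp; the last joint's range is limited). The gripper opens to 85 mm and grips with 20 to 120 N. Pads are 22 mm wide; open, the fingers measure 114 mm over their backs; the gripper's body (76 mm by 85 mm) begins 54 mm behind the grasp point. The pads swing forward as they close: fully open they stand 13 mm farther back than shut.
Start: joints at [63.065, 21.807, 74.336, -0, 83.858, -12.336], TCP at [0.139, 0.532, 0.231] pointing down, gripper open.
Joint ranges: [-178.18, 178.18], [-50.72, 133.34], [12.68, 142.11], [-81.47, 261.47], [9.98, 163.14], [-165.26, 165.26]. Speed limits (degrees/s): [136.94, 136.94, 180, 180, 180, 180].

### API

Orientations are given as a 3x3 rotation matrix whose columns are the frame's x, y, z axes.
In Python, from rig import sensors, cams, env gives the robot as it stands.
- The arm moves only by the shell command python3 -m crank 'ROWS' [FORCE]. ROWS is a JSON object of lists of equal length, an entry for each row: "hand": the closure in counts, from 0 (fully open) to 255 (shut); "translation": the shift along the tool's x, y, z in m, a list of three; "dr": the turn, a rotation vector about the tool's x, y, z in rad, a list of three. A call has 1 to 5 rows; each row is the pose to reach, as a shift and turn from the pose commanded when the call began, along the tool's axes at that moment; what a row does not reach only later rows make up. A row lasts 1/10 s, in which the tool goes at most 50 mm and 8.59 degrees, less where a joint would pass 70% of its speed; a pose out of reach is approached as far as the arm can. A call with a gripper value outside its range is refused whole. The fingers move at their own pace and stop on an object; FORCE is the grip in N (left out, the last holds). Time passes only in rows, so rows that repeat a pose let the fingers close. It gives the time, the measured TCP pose, the force and the opening at its end, in the units of the state.
- sensors.observe(): the state, without advancing time (a new reading comes with each control period).
- cams.get_image(name): name is "side" or "top"; returns (picture, depth): 480x640x3 uint8, blue, green, red; 480x640 float32, m along the optical axis (not along the pixel's ray), 0 where there is no reading.
- cams.calibration(name): a dict with "vertical_fov" (degrees; the focal length in pixels is half the picture's height over the tangent of half this angle, whatever the lens; pixels are square), "cx", "cy" (the principal point, pixels), "distortion" ([k1, k2, p1, p2, k3] as OpenCV has them; the pictures are not rectified), "extrinsics" (4x4, takes a point from camera to world coordinates). Camera axes: x right, y down, z forward; pixel columns grow to the right and rows downward; lengths in m; the calibration is good to about 2 mm. A picture is of the moment at which its call begins. calibration takes no time and is no camera call.
- env.close_job(): hands the job in, once; it reports no verdict.
The state is a dict: "time_s": time; "q": joint angles; "qvel": joint speeds; "joint_efforts": joint torques, N m; "position": TCP position; "tool_rot": TCP orientation; "ft_force": force on the tool from outside, world axes, zero at the start; "wrist_torque": the same for the moment, N m; "grip_width": finger opening in m.
Only numpy, scipy, OpenCV 4.12 (cv2) and the standard library are available. Lean on these libraries where they do the work, as an engineer would, in place of code of your own. Each camera call takes 0.05 s, during which the arm holds its last target. There are 200 camera calls.

### The job

Slide the vise jaw back until its lip is clear of the finished aluminium bracket, lift the bracket out of the vise, set it flange down on the steel nest plate and push one end of it squarely against the middle of the sprung fence pad, pressing the pad in about 10 mm (about 10 newtons, 6 to 14 will do) so that a colleague can drive the screws. The program finishes while the gripper still holds the bracket there and keeps pushing steadily. Leave the jaw open, never drive the pad back to its hard stop, and do not disturb the other things on the table.

Things in the scene. Friction and masses are not known exactly. Their poses are not given: they have to be found in the camera images.
- bracket: The finished part, a loose milled aluminium bracket, an upside-down T about 230 g: flange 70 (x) by 50 (y) by 10 mm thick, and along its middle an upright rib 70 (x) by 14 (y) mm, up to 60 mm above the underside. Both ends (x = -35 and +35 mm) are flat, rib and flange flush; the two ends are alike. Origin: centre of the underside; z up, x along the rib. It starts in the vise with its x along the vise's x. Four dark slots in the flange (look only).
- vise: Fixed dark steel vise. Origin on the table under the place where the bracket sits (the bracket starts within 8 mm of it along the vise's x). Bed top 30 mm above the table; base 80 mm (x) by 205 mm (y from -60 to +145 mm), with a foot strip 12 mm high along each side out to x = -52 and +52 mm. The fixed jaw, a plain block without lip, lies at y from -56 to -26 mm; its top is 48 mm above the table. The sliding jaw is on the +y side.
- jaw (a joint): Sliding jaw's opening in m: 0 closed, 0.04 fully open (hard stop), starts at 0 to 0.003. It moves along the vise's +y, slides stiffly (about 4 N) and stays where it is left. At 0 its face is at vise y = +26 mm and a 50 mm wide lip on it reaches over the flange to y = +16 mm, 1.5 mm above the flange, so the bracket cannot be lifted until the jaw has moved back by 10 mm or more. The jaw's top is 48 mm above the table, at y from 16 to 86 mm when closed.
- jaw_knob (a point): Centre of the top of the black upright round knob on the sliding jaw (it moves with the jaw), 92 mm above the table, on the vise's line x = 0, 72 mm to +y of the vise's origin when closed. The knob is 20 mm in diameter and 38 mm tall from its top down; a 14 mm wide neck 6 mm tall joins it to the jaw. Axes as the vise's.
- nest: Fixed steel nest plate, 180 (x) by 150 (y) by 12 mm thick. Origin: centre of its underside, on the table; its top is 12 mm above the table. The sprung fence stands at its +x part and faces -x; behind it is a fixed dark block (x from 72 mm on, 58 mm high). A cam lock lever lies in the -x edge region (x below -60 mm), up to 40 mm above the table.
- fence_face (a point): Bottom centre of the fence pad's flat face, at the height of the nest plate's top (it moves with the pad); axes as the nest's: the bracket is pushed along +x against it. At rest it is 35 mm to +x of the nest's origin. The pad is a steel bar 70 mm wide (y), 14 mm thick (x), its top 45 mm above the nest plate's top.
- fence_pad (a joint): How far the fence pad is pressed back along the nest's +x, in m: 0 at rest, 0.02 at its hard stop. It is on a spring of 1000 N/m without preload, so 0.010 is 10 N (the bracket's friction on the nest plate comes on top of this in the push needed).
- core_insert: Bystander: polished steel mold core insert, round, stepped, 38 mm in diameter, 52 mm tall, standing between the vise and the nest plate. Origin: centre of underside.
- shell: Bystander: white connector shell 58 x 34 x 24 mm. Origin: centre of underside.
- wheel: Bystander: red toy wheel lying flat, 58 mm in diameter, 22 mm high. Origin: centre of underside.
- torque_driver: Bystander: torque driver lying down, black grip 100 x 30 x 30 mm along its -x, steel shaft 100 mm along its +x. Origin: under the joint of the grip and the shaft.
- deburr_tool: Bystander: slim aluminium deburring tool lying along its x, 100 x 14 x 14 mm with a bent steel blade 47 mm long at +x. Origin: centre of the handle's underside.
Mind the look-alikes: they are no part of the job. Leave any turquoise look-alike of the vise alone.

How it is judged:
By the outcome, as a careful person would: the job done as asked, in the order asked, and still so for the second after the job is handed in, while the arm keeps its last pose, push and grip.
It also fails if it takes over 48 s, if anything falls off the work surface, if the arm or the gripper's body presses on something with over 40 N, if the wrist force passes 120 N, or if a joint passes its speed limit or range.

## Working session

There is one attempt and no reset: what is moved stays moved. The work goes in short steps, Python scripts to look and compute and a shell command to move; the robot and the scene stay as the last step left them, time stands still between calls to the robot, and variables do not carry over. Pictures are saved under pics/ and viewed, about 8 in all and at most 12, crops included, and the job is handed in when it is done.

```bash
ls; mkdir -p pics
cat > h.py <<'E'
import numpy as np, cv2
from rig import sensors, cams, env
def K(n):
    c=cams.calibration(n); f=240/np.tan(np.radians(c["vertical_fov"])/2)
    return np.array([[f,0,c["cx"]],[0,f,c["cy"]],[0,0,1]]),np.array(c["distortion"]),np.array(c["extrinsics"])
def ray(n,uv):
    k,d,T=K(n); p=cv2.undistortPoints(np.array(uv,float).reshape(-1,1,2),k,d).reshape(-1,2)
    return T[:3,3], np.c_[p,np.ones(len(p))]@T[:3,:3].T
def onz(n,uv,z):
    o,r=ray(n,uv); return o+r*((z-o[2])/r[:,2])[:,None]
def cloud(n,depth):
    v,u=np.mgrid[:480,:640]; o,r=ray(n,np.c_[u.ravel(),v.ravel()])
    return (o+r*depth.reshape(-1,1)).reshape(480,640,3)
def proj(n,P):
    k,d,T=K(n); Ti=np.linalg.inv(T); return cv2.projectPoints(np.array(P,float).reshape(-1,3),cv2.Rodrigues(Ti[:3,:3])[0],Ti[:3,3],k,d)[0].reshape(-1,2)
E
python3 - <<'E'
from h import *
for n in("top","side"):
    i,d=cams.get_image(n); cv2.imwrite(f"pics/{n}0.png",i); np.save(f"pics/{n}0.npy",d)
    print(n,K(n)[0][0,0],K(n)[1],K(n)[2].round(3).tolist())
print(sensors.observe())
E
```

```text
pics
top 524.9985686595357 [-0.04682104  0.          0.          0.          0.        ] [[0.013, -0.999, 0.051, 0.492], [-1.0, -0.013, -0.001, -0.101], [0.001, -0.051, -0.999, 1.31], [0.0, 0.0, 0.0, 1.0]]
side 490.4640204841894 [-0.03148679  0.          0.          0.          0.        ] [[-0.971, -0.156, 0.181, 0.355], [-0.238, 0.571, -0.786, 0.715], [0.019, -0.806, -0.592, 0.694], [0.0, 0.0, 0.0, 1.0]]
{'time_s': 0.1, 'q': array([ 6.30645586e+01,  2.18381820e+01,  7.43782053e+01,  1.05756458e-03,
        8.38581796e+01, -1.23358931e+01]), 'qvel': array([ 0.00148739,  0.09395327, -0.19667469,  0.04608334,  0.04165167,
       -0.04097956]), 'joint_efforts': array([ 4.62586628e-03, -4.49215651e+01, -2.31658459e+01, -1.38043670e-04,
        3.63230167e-03,  2.47233189e-06]), 'position': array([0.13851554, 0.53201118, 0.23077664]), 'tool_rot': array([[-6.05895354e-04,  2.52063268e-01,  9.67710567e-01],
       [-1.15194282e-03,  9.67709927e-01, -2.52063822e-01],
       [-9.99999153e-01, -1.26747154e-03, -2.95968477e-04]]), 'ft_force': array([-0.191933  , -0.32103115,  0.32726551]), 'wrist_torque': array([ 0.01607882, -0.0097924 , -0.02448619]), 'grip_width': 0.08569179516908339}
```

View pics/top0.png

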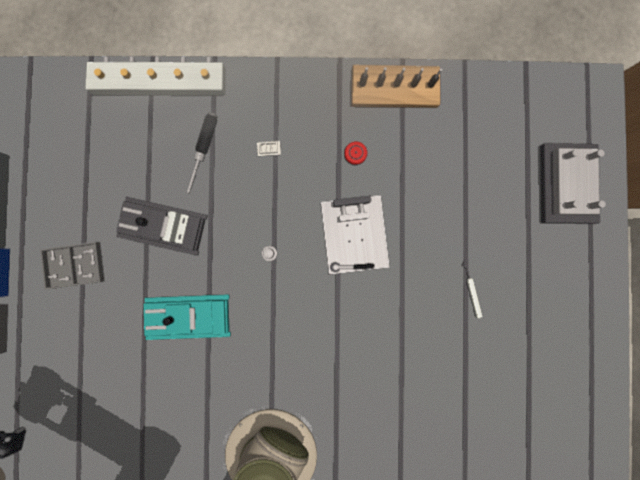

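View pics/side0.png

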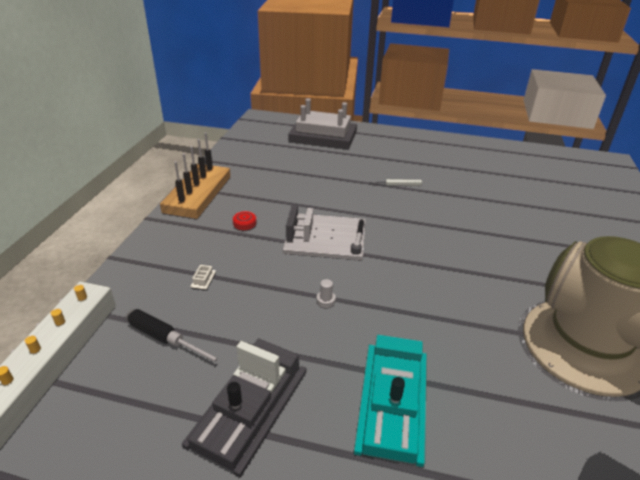

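The top picture shows the dark vise at (163,225), with its knob at (141,221) and the rib at (180,229). The nest is at (355,234), with its fence at the image-top end (352,208) and the lever at (352,267). The insert is at (269,254).

Candidates for the vise are the dark one (163,225), the turquoise one (187,317), which is the look-alike, the small dark fixture (72,265), and the fixture at (570,183). I choose the dark one, which matches the description and holds the aluminium T. I'll check it in a close crop and measure.

Run:
```python
from h import *
t=cv2.imread("pics/top0.png"); s=cv2.imread("pics/side0.png")
a=cv2.resize(t[185:285,105:225],(480,400),interpolation=cv2.INTER_CUBIC)
b=cv2.resize(s[330:470,180:310],(371,400),interpolation=cv2.INTER_CUBIC)[:,:310]
c=cv2.resize(t[185:285,310:400],(180*2,400),interpolation=cv2.INTER_CUBIC)
d=cv2.resize(s[195:265,270:380],(440,280))
W=np.zeros((600,800,3),np.uint8); W[:400,:480]=a; W[:400,490:800]=b; 
W[400:600,:180]=c[::2,::2]; W[400:600,200:514]=cv2.resize(d,(314,200)); cv2.imwrite("pics/crop.png",W)
C={n:cloud(n,np.load(f"pics/{n}0.npy")) for n in("top","side")}
for n in C: np.save(f"pics/C{n}.npy",C[n])
def rep(name,n,box,z0,z1):
    u0,v0,u1,v1=box; P=C[n][v0:v1,u0:u1].reshape(-1,3); P=P[(P[:,2]>z0)&(P[:,2]<z1)]
    if len(P)<4: print(name,n,len(P));return
    r=cv2.minAreaRect((P[:,:2]*1000).astype(np.float32))
    print(name,n,len(P),"med",np.median(P,0).round(4),"rect",np.round(r[0],1),np.round(r[1],1),round(r[2],1))
for n,bv,bk,bn in(("top",(160,205,200,255),(130,205,155,235),(315,190,395,280)),("side",(235,335,290,395),(222,375,248,412),(280,200,372,262))):
    rep("rib",n,bv,.08,.1); rep("knob",n,bk,.082,.1); rep("nestplate",n,bn,.005,.019); rep("pad",n,bn,.05,.063); rep("fence top",n,bn,.064,.1)
for n,b in(("top",(100,180,225,270)),("side",(180,330,310,470))): rep("jawtop",n,b,.043,.053); rep("all vise",n,b,.02,.06)
rep("insert","top",(255,240,283,268),.03,.07);rep("insert","side",(310,275,340,310),.03,.07)
```

```text
rib top 209 med [0.555  0.2371 0.0887] rect [554.9 237.6] [15.  69.7] 77.5
knob top 64 med [0.5659 0.3083 0.0904] rect [565.9 308.9] [19.7 18.8] 63.3
nestplate top 3598 med [ 0.5382 -0.2043  0.0112] rect [ 544.6 -202.9] [221.6 193.7] 0.8
pad top 423 med [ 0.6171 -0.1938  0.0567] rect [ 605.1 -194.1] [53.1 89.5] 7.4
fence top top 0
rib side 509 med [0.56   0.2429 0.0885] rect [565.1 274.2] [86.9 70.6] 77.4
knob side 150 med [0.5679 0.3147 0.0903] rect [568.8 312.5] [18.3 17.9] 72.9
nestplate side 2360 med [ 0.5414 -0.1809  0.0107] rect [ 548.  -198.7] [180.1 156.2] 6.8
pad side 296 med [ 0.6198 -0.1846  0.056 ] rect [ 609.  -189.9] [53.7 93.5] 6.9
fence top side 0
jawtop top 1096 med [0.5541 0.2684 0.0473] rect [553.8 252.5] [143.2  79.7] 78.1
all vise top 2354 med [0.5571 0.28   0.042 ] rect [558.9 308.5] [163.5 274.6] 12.0
jawtop side 2116 med [0.5542 0.2771 0.047 ] rect [558.2 255.9] [144.3  78. ] 76.7
all vise side 5561 med [0.5587 0.3159 0.035 ] rect [632.1 269.4] [202.9 224. ] 78.2
insert top 86 med [0.4953 0.0086 0.0489] rect [494.2   9. ] [21.7 23.6] 0.6
insert side 165 med [0.498  0.0185 0.0471] rect [499.7  11.5] [21.9 27.3] 15.8
```

View pics/crop.png

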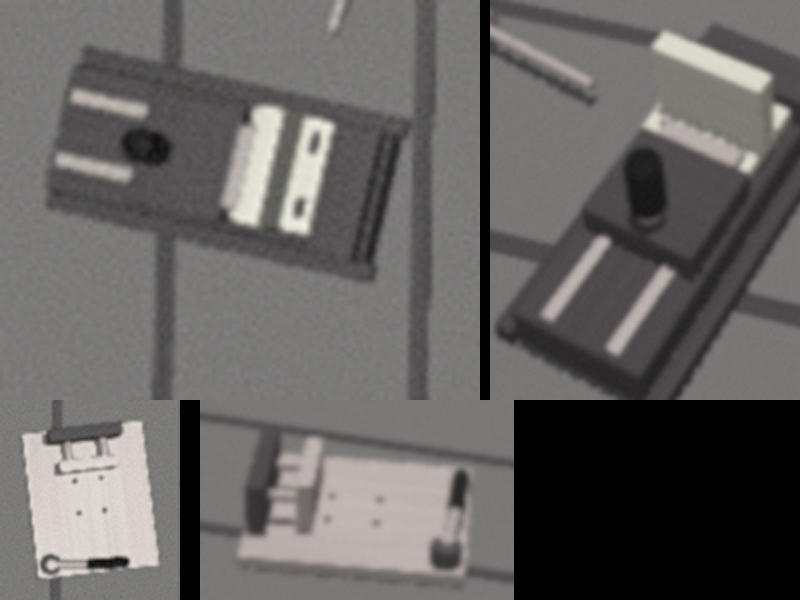

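The crop confirms it: the dark vise holds the bracket, with the lip over the flange on the knob side. The vise yaw is about -12.3°, and the bracket sits about 4.7 mm toward the vise's +x. Next I refine the nest and work out the first move.

```bash
cat >> h.py <<'E'
def goal(p,ang):
    """shift and turn in tool axes to put TCP at p, tool down, tool y at world angle ang (deg)"""
    s=sensors.observe(); R=np.array(s["tool_rot"]); a=np.radians(ang)
    x=np.array([0,0,-1.]); y=np.array([np.cos(a),np.sin(a),0]); G=np.c_[x,y,np.cross(x,y)]
    from scipy.spatial.transform import Rotation as Ro
    print("shift",(R.T@(np.array(p)-s["position"])).round(4),"dr",Ro.from_matrix(R.T@G).as_rotvec().round(4),"t",s["time_s"],"F",s["ft_force"].round(1),"w",round(s["grip_width"],4))
E
python3 - <<'E'
from h import *
for n,b in(("top",(315,190,395,280)),("side",(280,200,372,262))):
    C=np.load(f"pics/C{n}.npy"); m=np.zeros((480,640),np.uint8); u0,v0,u1,v1=b
    Z=C[...,2]; m[v0:v1,u0:u1]=((Z>.006))[v0:v1,u0:u1]
    m=cv2.morphologyEx(m,cv2.MORPH_OPEN,np.ones((3,3)))
    k,l,st,_=cv2.connectedComponentsWithStats(m); j=1+np.argmax(st[1:,4]); P=C[l==j]
    pl=P[(P[:,2]<.019)]
    r=cv2.minAreaRect((pl[:,:2]*1000).astype(np.float32)); print(n,"rect",r)
    for yaw in (6,6.5,7,7.5):
        a=np.radians(yaw); ex=np.array([np.cos(a),np.sin(a)]); ey=np.array([-ex[1],ex[0]])
        X=pl[:,:2]@ex*1000;Y=pl[:,:2]@ey*1000; q=lambda v:np.percentile(v,[.3,1,99,99.7]).round(1)
        H=P[(P[:,2]>.05)&(P[:,2]<.063)]; 
        print(yaw,q(X),q(Y))
        if yaw==7:
            hx=H[:,:2]@ex*1000; print("padx hist",list(zip(*[v.tolist() for v in np.histogram(hx,bins=np.arange(560,640,3))][::-1])) )
            o=hx<hx.max()-22; print("pad y",q(H[:,:2]@ey*1000),"padonly",q((H[:,:2]@ey*1000)[o]),q(hx[o]))
# nest color contour
for n,b in(("top",(315,190,395,280)),("side",(280,205,372,262))):
    i=cv2.imread(f"pics/{n}0.png"); g=cv2.cvtColor(i,cv2.COLOR_BGR2GRAY); u0,v0,u1,v1=b
    m=(g[v0:v1,u0:u1]>140).astype(np.uint8); c=max(cv2.findContours(m,0,2)[0],key=cv2.contourArea).reshape(-1,2)+[u0,v0]
    P=onz(n,c,.012)[:,:2]*1000; print(n,"colour",cv2.minAreaRect(P.astype(np.float32)))
goal((.567,.310,.15),77.7)
E
```

```text
top rect ((544.0850219726562, -202.0604705810547), (179.8988800048828, 150.3766632080078), 7.277756214141846)
6 [430.2 431.6 605.8 608.6] [-332.7 -331.4 -183.7 -182.3]
6.5 [428.2 429.3 603.8 606.3] [-337.  -335.8 -188.3 -187.3]
7 [425.9 427.  601.4 604.3] [-341.5 -340.1 -192.8 -192. ]
padx hist [(560, 33), (563, 17), (566, 0), (569, 0), (572, 0), (575, 0), (578, 0), (581, 0), (584, 1), (587, 50), (590, 46), (593, 43), (596, 46), (599, 45), (602, 21), (605, 0), (608, 0), (611, 0), (614, 0), (617, 0), (620, 0), (623, 0), (626, 0), (629, 0), (632, 0), (635, 0)]
pad y [-309.8 -308.8 -223.1 -221.8] padonly [-300.5 -300.2 -232.5 -232. ] [550.3 550.5 564.2 564.3]
7.5 [423.6 424.6 598.9 602.1] [-345.8 -344.6 -197.3 -196.5]
side rect ((548.0108642578125, -198.68695068359375), (180.13613891601562, 156.24874877929688), 6.808531284332275)
6 [434.7 436.  608.7 611.5] [-331.1 -329.  -179.3 -178. ]
6.5 [432.7 433.8 606.9 609.8] [-335.3 -333.4 -184.1 -182.8]
7 [430.6 431.6 605.2 608.1] [-339.8 -337.8 -188.7 -188. ]
padx hist [(560, 21), (563, 27), (566, 21), (569, 1), (572, 0), (575, 0), (578, 0), (581, 0), (584, 0), (587, 0), (590, 23), (593, 32), (596, 32), (599, 26), (602, 35), (605, 25), (608, 2), (611, 0), (614, 0), (617, 0), (620, 0), (623, 0), (626, 0), (629, 0), (632, 0), (635, 0)]
pad y [-308.4 -307.  -217.4 -216.1] padonly [-298.9 -298.5 -227.3 -226.9] [554.6 554.8 568.6 569.1]
7.5 [428.3 429.3 603.5 606.4] [-344.4 -342.2 -193.4 -192.5]
top colour ((544.41064453125, -201.75836181640625), (183.51954650878906, 153.05906677246094), 7.458261966705322)
side colour ((546.1622924804688, -198.3886260986328), (179.9485626220703, 153.0188751220703), 6.399416923522949)
shift [ 0.0808 -0.1067  0.4706] dr [-0.0401 -0.0003  0.0013] t 0.1 F [-0.2 -0.3  0.3] w 0.0857
```

```bash
python3 -m crank '{"hand":[0,0,70,130,130],"translation":[[0.008,-0.01,0.045],[0.016,-0.02,0.09],[0.024,-0.03,0.135],[0.032,-0.04,0.18],[0.04,-0.05,0.225]],"dr":[[-0.008,0,0],[-0.016,0,0],[-0.024,0,0],[-0.032,0,0],[-0.04,0,0]]}' 60
python3 - <<'E'
from h import *
goal((.567,.310,.15),77.7)
E
```

```text
time_s: 0.6
position: [0.3451, 0.426, 0.1908]
tool_rot: [[-0.001, 0.213, 0.977], [-0.0, 0.977, -0.213], [-1.0, -0.0, -0.0]]
ft_force: [-0.2, 1.5, -0.1]
grip_width: 0.0438
shift [ 0.0407 -0.0661  0.2415] dr [ 0.0003 -0.0004  0.0004] t 0.6 F [-0.2  1.5 -0.1] w 0.0438
```

```bash
python3 -m crank '{"hand":[130,130,130,130,130],"translation":[[0.01,-0.013,0.047],[0.02,-0.026,0.094],[0.03,-0.04,0.141],[0.035,-0.053,0.188],[0.04,-0.066,0.235]],"dr":[[0,0,0],[0,0,0],[0,0,0],[0,0,0],[0,0,0]]}'
python3 -m crank '{"hand":[130,130],"translation":[[0,0,0.005],[0,0,0.005]],"dr":[[0,0,0],[0,0,0]]}'
python3 - <<'E'
from h import *
goal((.567,.310,.068),77.7)
for n in("top","side"):
    i,d=cams.get_image(n); np.save(f"pics/{n}1.npy",d); cv2.imwrite(f"pics/{n}1.png",i)
i=cv2.imread("pics/side1.png"); cv2.imwrite("pics/s1.png",cv2.resize(i[220:480,130:400],(623,600)))
E
```

```text
time_s: 1.1
position: [0.5607, 0.3112, 0.1506]
tool_rot: [[-0.001, 0.213, 0.977], [-0.0, 0.977, -0.213], [-1.0, -0.001, -0.001]]
ft_force: [-0.1, 0.4, -0.2]
grip_width: 0.0418
time_s: 1.3
position: [0.5648, 0.3107, 0.1503]
tool_rot: [[-0.001, 0.215, 0.977], [-0.0, 0.977, -0.215], [-1.0, -0.001, -0.001]]
ft_force: [-0.2, -0.2, -0.3]
grip_width: 0.042
shift [ 0.0823 -0.0001  0.0024] dr [-0.0021 -0.0013  0.0006] t 1.3 F [-0.2 -0.2 -0.3] w 0.042
```

View pics/s1.png

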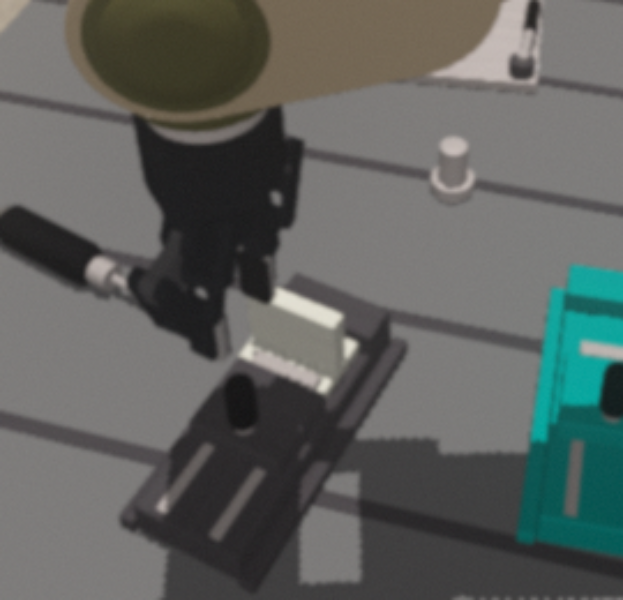

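The side view shows the fingers above the knob and the shadow-free vise. The knob is at crop (240,395), and the fingertips at (235,325) are vertically over it. Now I descend astride the knob and close.

```bash
python3 -m crank '{"hand":[130,130,130,130,130],"translation":[[0.025,0,0.002],[0.05,0,0.002],[0.07,0,0.002],[0.082,0,0.002],[0.082,0,0.002]],"dr":[[0,0,0],[0,0,0],[0,0,0],[0,0,0],[0,0,0]]}'
python3 -m crank '{"hand":[190,230,230,230],"translation":[[0,0,0],[0,0,0],[0,0,0],[0,0,0]],"dr":[[0,0,0],[0,0,0],[0,0,0],[0,0,0]]}' 30
```

```text
time_s: 1.9
position: [0.5647, 0.3117, 0.0683]
tool_rot: [[-0.003, 0.212, 0.977], [-0.001, 0.977, -0.212], [-1.0, -0.001, -0.002]]
ft_force: [-0.4, -0.2, 0.8]
grip_width: 0.0421
time_s: 2.3
position: [0.5664, 0.3115, 0.0708]
tool_rot: [[0.002, 0.213, 0.977], [0.001, 0.977, -0.213], [-1.0, 0.001, 0.001]]
ft_force: [-3.1, 1.4, 7.4]
grip_width: 0.0191
```

```bash
python3 -m crank '{"hand":[230,230,230,230,230],"translation":[[0,0.005,0],[0,0.01,0],[0,0.015,0],[0,0.02,0],[0,0.024,0]],"dr":[[0,0,0],[0,0,0],[0,0,0],[0,0,0],[0,0,0]]}'
python3 -m crank '{"hand":[230,230],"translation":[[0,0,0],[0,0,0]],"dr":[[0,0,0],[0,0,0]]}'
python3 -m crank '{"hand":[180,130,130,130],"translation":[[0,0,0],[0,0,0],[0,0,0],[0,0,0]],"dr":[[0,0,0],[0,0,0],[0,0,0],[0,0,0]]}'
```

```text
time_s: 2.8
position: [0.5712, 0.3342, 0.0708]
tool_rot: [[0.001, 0.213, 0.977], [-0.001, 0.977, -0.213], [-1.0, -0.001, 0.001]]
ft_force: [-4.8, -4.5, 8.7]
grip_width: 0.0189
time_s: 3.0
position: [0.5714, 0.3348, 0.0708]
tool_rot: [[0.001, 0.213, 0.977], [0.001, 0.977, -0.213], [-1.0, 0.001, 0.001]]
ft_force: [-3.3, -0.2, 6.8]
grip_width: 0.0187
time_s: 3.4
position: [0.5713, 0.3345, 0.0692]
tool_rot: [[-0.0, 0.213, 0.977], [-0.0, 0.977, -0.213], [-1.0, -0.0, 0.0]]
ft_force: [0.9, -0.1, -0.4]
grip_width: 0.0417
```

```bash
python3 -m crank '{"hand":[130,130,130,130,130],"translation":[[-0.03,0,0],[-0.06,0,0],[-0.08,0,0],[-0.08,-0.04,0],[-0.08,-0.07,0]],"dr":[[0,0,0],[0,0,0],[0,0,0],[0,0,0],[0,0,0]]}'
python3 -m crank '{"hand":[130,130,130],"translation":[[0,-0.02,0.0],[0,-0.025,0.0],[0,-0.025,0.0]],"dr":[[0,0,0],[0,0,0],[0,0,0]]}'
python3 - <<'E'
from h import *
goal((.5564,.2394,.052),77.7)
i,d=cams.get_image("side"); cv2.imwrite("pics/s2.png",cv2.resize(i[220:480,130:400],(623,600)))
E
```

```text
time_s: 3.9
position: [0.556, 0.2652, 0.1498]
tool_rot: [[0.001, 0.212, 0.977], [-0.0, 0.977, -0.212], [-1.0, 0.0, 0.001]]
ft_force: [0.5, -0.0, 0.4]
grip_width: 0.0418
time_s: 4.2
position: [0.5512, 0.2415, 0.1495]
tool_rot: [[0.0, 0.214, 0.977], [0.0, 0.977, -0.214], [-1.0, 0.0, 0.0]]
ft_force: [-0.4, 1.0, -0.3]
grip_width: 0.0419
shift [ 0.0975 -0.0009  0.0055] dr [-0.0011  0.0002 -0.0002] t 4.2 F [-0.4  1.  -0.3] w 0.0419
```

View pics/s2.png

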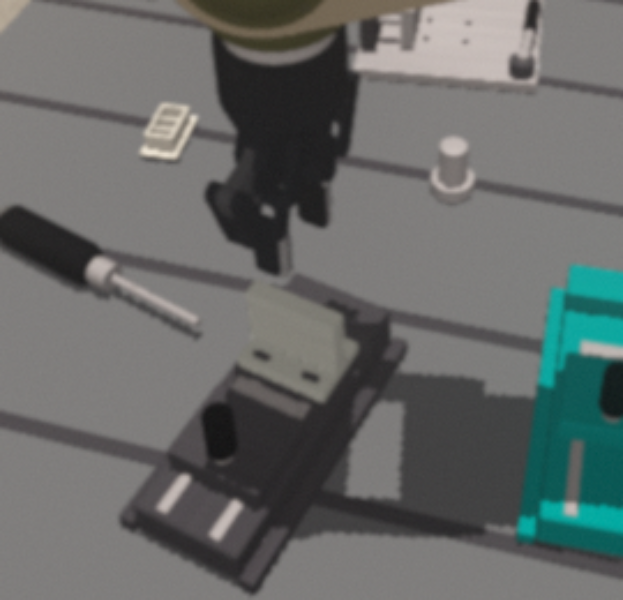

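The jaw is open, with the lip fully clear of the flange (both slots at (262,355) and (310,375) are visible), and the bracket is unmoved. I descend over the rib and grip.

```bash
python3 -m crank '{"hand":[130,130,130,130,130],"translation":[[0.03,-0.001,0.005],[0.06,-0.001,0.005],[0.085,-0.001,0.005],[0.096,-0.001,0.005],[0.096,-0.001,0.005]],"dr":[[0,0,0],[0,0,0],[0,0,0],[0,0,0],[0,0,0]]}'
python3 -m crank '{"hand":[180,240,240,240,240],"translation":[[0,0,0],[0,0,0],[0,0,0],[0,0,0],[0,0,0]],"dr":[[0,0,0],[0,0,0],[0,0,0],[0,0,0],[0,0,0]]}' 70
```

```text
time_s: 4.75
position: [0.5552, 0.2403, 0.052]
tool_rot: [[-0.002, 0.212, 0.977], [-0.0, 0.977, -0.212], [-1.0, -0.001, -0.002]]
ft_force: [1.4, -0.5, 0.3]
grip_width: 0.0418
time_s: 5.25
position: [0.5565, 0.24, 0.0549]
tool_rot: [[0.003, 0.213, 0.977], [0.001, 0.977, -0.213], [-1.0, 0.002, 0.003]]
ft_force: [0.3, 0.9, 6.7]
grip_width: 0.0131
```

```bash
python3 -m crank '{"hand":[240,240,240,240,240],"translation":[[-0.01,0,0],[-0.03,0,0],[-0.06,0,0],[-0.09,0,0],[-0.12,0,0]],"dr":[[0,0,0],[0,0,0],[0,0,0],[0,0,0],[0,0,0]]}'
python3 -m crank '{"hand":[240,240,240,240,240],"translation":[[0,-0.03,0],[0,-0.06,0],[0,-0.1,0],[0,-0.14,0],[0,-0.18,0]],"dr":[[0,0,0],[-0.08,0,0],[-0.16,0,0],[-0.24,0,0],[-0.32,0,0]]}'
python3 - <<'E'
from h import *
goal((.5339,-.2018,.17),97.1)
E
```

```text
time_s: 5.75
position: [0.5552, 0.2395, 0.175]
tool_rot: [[-0.001, 0.213, 0.977], [-0.0, 0.977, -0.213], [-1.0, -0.0, -0.0]]
ft_force: [-0.4, 0.1, -2.5]
grip_width: 0.0132
time_s: 6.25
position: [0.5165, 0.0624, 0.1738]
tool_rot: [[-0.0, -0.109, 0.994], [-0.0, 0.994, 0.109], [-1.0, -0.0, -0.0]]
ft_force: [0.6, -0.3, -2.3]
grip_width: 0.0132
shift [ 0.0039 -0.2646 -0.0113] dr [-0.0152 -0.0001  0.0001] t 6.25 F [ 0.6 -0.3 -2.3] w 0.0132
```

```bash
python3 -m crank '{"hand":[240,240,240,240,240],"translation":[[0,-0.045,-0.002],[0,-0.09,-0.004],[0,-0.135,-0.006],[0,-0.18,-0.008],[0,-0.225,-0.01]],"dr":[[-0.005,0,0],[-0.01,0,0],[-0.015,0,0],[-0.015,0,0],[-0.015,0,0]]}'
python3 -m crank '{"hand":[240,240,240],"translation":[[0,-0.03,-0.001],[0,-0.035,-0.001],[0,-0.035,-0.001]],"dr":[[0,0,0],[0,0,0],[0,0,0]]}'
python3 - <<'E'
from h import *
goal((.5339,-.2018,.06),97.1)
i,d=cams.get_image("side"); cv2.imwrite("pics/s3.png",cv2.resize(i[140:280,240:400],(686,600))); np.save("pics/side3.npy",d); cv2.imwrite("pics/side3.png",i)
C=cloud("side",d)[140:280,240:400].reshape(-1,3)
# bracket below the fingers: near z .145-.16 flange top
s=sensors.observe();p=s["position"]
P=C[(abs(C[:,2]-(p[2]-.025+.0))<.012)&(np.linalg.norm(C[:,:2]-p[:2],axis=1)<.06)]
R=np.array(s["tool_rot"]); print(len(P),((P-p)@R[:,1:]*1000).min(0),((P-p)@R[:,1:]*1000).max(0),(P[:,2]-p[2]).min())
E
```

```text
time_s: 6.75
position: [0.5305, -0.1628, 0.1739]
tool_rot: [[-0.0, -0.12, 0.993], [0.0, 0.993, 0.12], [-1.0, 0.0, -0.0]]
ft_force: [0.7, 0.2, -2.3]
grip_width: 0.0133
time_s: 7.05
position: [0.5339, -0.1963, 0.1734]
tool_rot: [[-0.0, -0.118, 0.993], [0.0, 0.993, 0.118], [-1.0, 0.0, -0.0]]
ft_force: [-0.2, 0.3, -2.0]
grip_width: 0.0134
shift [ 0.1134 -0.0055 -0.0006] dr [-0.0053 -0.0003 -0.0005] t 7.05 F [-0.2  0.3 -2. ] w 0.0134
305 [-19.27797593 -31.57397366] [28.54711321 38.30733882] -0.026862115309495893
```

View pics/s3.png

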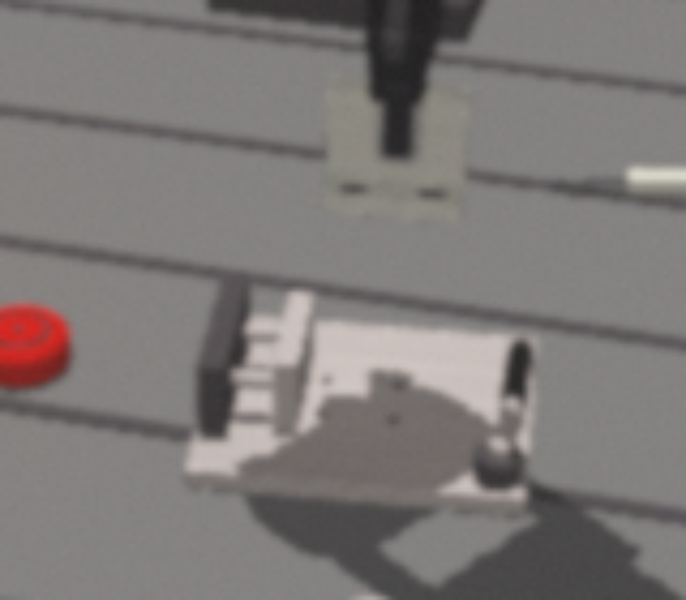

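The bracket hangs level at crop (398,150), aligned with the nest. The pad is at (293,360) and the lever at (500,455) is clear. Lowering.

```bash
python3 -m crank '{"hand":[240,240,240,240,240],"translation":[[0.03,-0.005,0],[0.06,-0.005,0],[0.09,-0.005,0],[0.113,-0.005,0],[0.113,-0.005,0]],"dr":[[-0.004,0,0],[-0.004,0,0],[-0.004,0,0],[-0.004,0,0],[-0.004,0,0]]}'
python3 - <<'E'
from h import *
goal((.5339,-.2018,.038),97.1)
E
```

```text
time_s: 7.6
position: [0.5334, -0.1985, 0.058]
tool_rot: [[-0.005, -0.126, 0.992], [0.003, 0.992, 0.126], [-1.0, 0.004, -0.005]]
ft_force: [-0.5, -0.3, -2.1]
grip_width: 0.0133
shift [ 0.02   -0.0035  0.0001] dr [ 0.002  -0.0047 -0.004 ] t 7.6 F [-0.5 -0.3 -2.1] w 0.0133
```

```bash
python3 -m crank '{"hand":[240,240,240,240],"translation":[[0.008,-0.003,0],[0.014,-0.003,0],[0.018,-0.003,0],[0.018,-0.003,0]],"dr":[[0,0,0],[0,0,0],[0,0,0],[0,0,0]]}'
python3 - <<'E'
from h import *
goal((.5339,-.2018,.036),97.1)
E
```

```text
time_s: 8.0
position: [0.5351, -0.2037, 0.0424]
tool_rot: [[-0.0, -0.124, 0.992], [0.0, 0.992, 0.124], [-1.0, 0.0, -0.0]]
ft_force: [-0.1, -0.1, -2.0]
grip_width: 0.0131
shift [ 0.0064  0.0021 -0.001 ] dr [ 0.0003 -0.     -0.    ] t 8.0 F [-0.1 -0.1 -2. ] w 0.0131
```

```bash
for k in 1; do python3 -m crank '{"hand":[240,240,240,240],"translation":[[0.002,0.002,0],[0.003,0.002,0],[0.003,0.002,0],[0.003,0.002,0]],"dr":[[0,0,0],[0,0,0],[0,0,0],[0,0,0]]}'; done
python3 -m crank '{"hand":[240,240,240],"translation":[[0.001,0,0],[0.0015,0,0],[0.0015,0,0]],"dr":[[0,0,0],[0,0,0],[0,0,0]]}'
```

```text
time_s: 8.4
position: [0.535, -0.2019, 0.0395]
tool_rot: [[0.0, -0.124, 0.992], [-0.0, 0.992, 0.124], [-1.0, -0.0, 0.0]]
ft_force: [-1.2, -0.3, -2.9]
grip_width: 0.0133
time_s: 8.7
position: [0.5349, -0.2019, 0.0377]
tool_rot: [[-0.0, -0.124, 0.992], [0.0, 0.992, 0.124], [-1.0, 0.0, -0.0]]
ft_force: [0.3, -0.1, -2.2]
grip_width: 0.0133
```

```bash
python3 -m crank '{"hand":[240,240,240],"translation":[[0.001,0,0],[0.001,0,0],[0.001,0,0]],"dr":[[0,0,0],[0,0,0],[0,0,0]]}'
```

```text
time_s: 9.0
position: [0.5349, -0.2019, 0.0369]
tool_rot: [[0.0, -0.124, 0.992], [-0.0, 0.992, 0.124], [-1.0, -0.0, 0.0]]
ft_force: [-1.3, 0.1, -0.6]
grip_width: 0.013
```

```bash
python3 -m crank '{"hand":[240,240,240,240,240],"translation":[[0.0003,0,0],[0.0003,0,0.003],[0.0003,0,0.006],[0.0003,0,0.008],[0.0003,0,0.008]],"dr":[[0,0,0],[0,0,0],[0,0,0],[0,0,0],[0,0,0]]}' 100
python3 -m crank '{"hand":[240,240,240,240],"translation":[[0,0,0.002],[0,0,0.004],[0,0,0.004],[0,0,0.004]],"dr":[[0,0,0],[0,0,0],[0,0,0],[0,0,0]]}'
```

```text
time_s: 9.5
position: [0.5431, -0.201, 0.0369]
tool_rot: [[0.0, -0.124, 0.992], [-0.001, 0.992, 0.124], [-1.0, -0.001, 0.0]]
ft_force: [-2.6, -1.0, 5.6]
grip_width: 0.0129
time_s: 9.9
position: [0.5465, -0.2006, 0.037]
tool_rot: [[-0.0, -0.124, 0.992], [-0.0, 0.992, 0.124], [-1.0, -0.0, -0.0]]
ft_force: [-5.3, -1.0, 6.5]
grip_width: 0.013
```

```bash
python3 -m crank '{"hand":[240,240,240,240],"translation":[[0,0,0.002],[0,0,0.003],[0,0,0.003],[0,0,0.003]],"dr":[[0,0,0],[0,0,0],[0,0,0],[0,0,0]]}'
```

```text
time_s: 10.3
position: [0.5488, -0.2002, 0.037]
tool_rot: [[-0.002, -0.124, 0.992], [-0.0, 0.992, 0.124], [-1.0, -0.0, -0.002]]
ft_force: [-9.5, -1.6, 8.8]
grip_width: 0.013
```

```bash
python3 -m crank '{"hand":[240,240,240,240,240],"translation":[[-0.0003,0,0.002],[-0.0003,0,0.0035],[-0.0003,0,0.004],[-0.0003,0,0.004],[-0.0003,0,0.004]],"dr":[[0,0,0],[0,0,0],[0,0,0],[0,0,0],[0,0,0]]}'
python3 - <<'E'
from h import *
s=sensors.observe(); print(s["position"],s["ft_force"],s["wrist_torque"])
a=np.radians(7.0); ex=np.array([np.cos(a),np.sin(a)]); ey=np.array([-ex[1],ex[0]])
for n in("side","top"):
    i,d=cams.get_image(n); C=cloud(n,d); cv2.imwrite(f"pics/{n}4.png",i)
    u0,v0,u1,v1=(280,200,372,262) if n=="side" else (315,190,395,280)
    P=C[v0:v1,u0:u1].reshape(-1,3); c=i[v0:v1,u0:u1].reshape(-1,3)
    X=P[:,:2]@ex*1000;Y=P[:,:2]@ey*1000; H=(P[:,2]>.050)&(P[:,2]<.061)
    print(n,"x of z~57",[(a,b) for a,b in zip(range(530,640,2),np.histogram(X[H],bins=np.arange(530,642,2))[0].tolist()) if b])
    H2=H&(X>545)&(X<582); print("pad",np.percentile(X[H2],[1,5,95,99]).round(1) if H2.any() else 0,np.percentile(Y[H2],[1,99]) if H2.any() else 0)
    F=(P[:,2]>.0185)&(P[:,2]<.027); print("flange x",np.percentile(X[F],[2,98]).round(1),"y",np.percentile(Y[F],[2,98]).round(1))
i=cv2.imread("pics/side4.png"); t=cv2.imread("pics/top4.png")
W=np.zeros((400,800,3),np.uint8); W[:,:480]=cv2.resize(i[180:265,275:377],(480,400)); W[:,490:790]=cv2.resize(t[185:285,317:392],(300,400)); cv2.imwrite("pics/s4.png",W)
E
```

```text
time_s: 10.8
position: [0.5521, -0.1998, 0.0371]
tool_rot: [[-0.004, -0.124, 0.992], [-0.0, 0.992, 0.124], [-1.0, 0.0, -0.004]]
ft_force: [-11.5, -1.7, 8.9]
grip_width: 0.0127
[ 0.55205131 -0.19979466  0.0370604 ] [-11.45399819  -1.66639986   8.87587649] [-0.32333565  1.688032   -0.01625799]
side x of z~57 [(530, 4), (532, 5), (534, 2), (536, 4), (538, 4), (540, 4), (542, 2), (544, 3), (546, 4), (548, 3), (550, 4), (552, 4), (554, 4), (556, 1), (558, 3), (560, 4), (562, 14), (564, 15), (566, 14), (568, 16), (570, 20), (572, 13), (574, 17), (576, 2), (590, 9), (592, 26), (594, 23), (596, 19), (598, 21), (600, 22), (602, 20), (604, 19), (606, 18)]
pad [546.3 550.8 575.2 576. ] [-298.97290109 -227.14233453]
flange x [436.  601.1] y [-263.  -195.6]
top x of z~57 [(556, 1), (560, 1), (564, 1), (566, 1), (570, 1), (586, 1), (588, 6), (590, 3), (592, 4), (594, 8), (596, 8), (598, 9), (600, 14), (602, 7)]
pad [558.1 558.4 570.5 571.3] [-255.70664341 -244.53857474]
flange x [469.4 570. ] y [-285.8 -234.4]
```

View pics/s4.png

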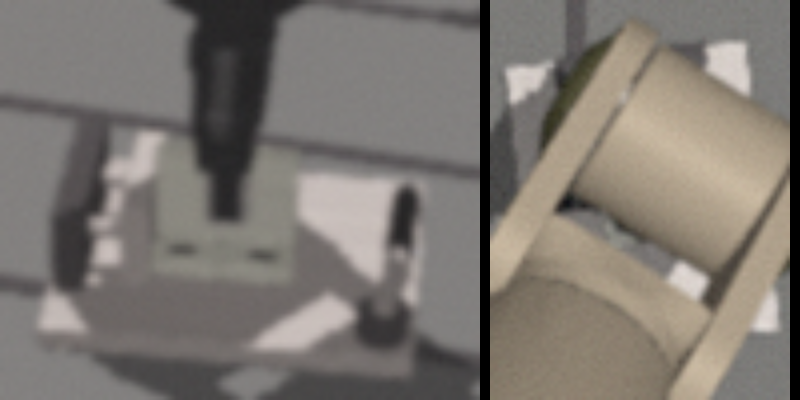

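The side view shows the bracket flat on the plate with its end flush on the pad at crop (150,200). The pad has moved about 7.4 mm by the camera, and the force balance gives about 7.9 N, so I push about 2.3 mm further.

```bash
python3 -m crank '{"hand":[240,240,240,240,240],"translation":[[0,0,0.001],[0,0,0.002],[0,0,0.0027],[0,0,0.0027],[0,0,0.0027]],"dr":[[0,0,0],[0,0,0],[0,0,0],[0,0,0],[0,0,0]]}'
python3 -m crank '{"hand":[240,240,240,240,240],"translation":[[0,0,0],[0,0,0],[0,0,0],[0,0,0],[0,0,0]],"dr":[[0,0,0],[0,0,0],[0,0,0],[0,0,0],[0,0,0]]}'
python3 - <<'E'
from h import *
s=sensors.observe(); print(s["position"],s["ft_force"],s["wrist_torque"])
a=np.radians(7.0); ex=np.array([np.cos(a),np.sin(a)]); ey=np.array([-ex[1],ex[0]])
C0=np.load("pics/Cside.npy")
for rep in range(3):
    i,d=cams.get_image("side"); C=cloud("side",d)
    for nm,D in(("before",C0),("now",C)):
        if nm=="before" and rep: continue
        P=D[200:262,280:372].reshape(-1,3); X=P[:,:2]@ex*1000;Y=P[:,:2]@ey*1000; H=(P[:,2]>.050)&(P[:,2]<.061)&(X>548)&(X<585)
        far=[np.percentile(X[H&(Y>lo)&(Y<lo+22)],95).round(1) for lo in(-299,-275,-250)]
        print(nm,"pad far edge",np.percentile(X[H],[90,95,98]).round(1),"by y",far)
    F=(P[:,2]>.0185)&(P[:,2]<.027)&(X>490)&(X<550); T=(P[:,2]>.064)&(P[:,2]<.076)&(X>490)&(X<590)
    print("flange y hi",np.percentile(Y[F],[90,98]).round(1),"rib x",np.percentile(X[T],[1,99]).round(1),"rib y",np.percentile(Y[T],[1,50,99]).round(1))
    F2=(P[:,2]>.028)&(P[:,2]<.06)&(X>500)&(X<585)&(Y>-262)&(Y<-250);
    if F2.sum()>10: print("rib +y face yaw fit",np.degrees(np.arctan(np.polyfit(X[F2],Y[F2],1)[0]))+7, np.median(Y[F2]))
cv2.imwrite("pics/s5.png",cv2.resize(i[180:480,140:380],(480,600)))
E
```

```text
time_s: 11.4
position: [0.5543, -0.1995, 0.0371]
tool_rot: [[-0.005, -0.124, 0.992], [-0.0, 0.992, 0.124], [-1.0, 0.001, -0.005]]
ft_force: [-14.8, -2.8, 9.9]
grip_width: 0.0125
time_s: 11.9
position: [0.5543, -0.1995, 0.0371]
tool_rot: [[-0.005, -0.124, 0.992], [-0.0, 0.992, 0.124], [-1.0, 0.001, -0.005]]
ft_force: [-14.4, -2.9, 10.0]
grip_width: 0.013
[ 0.55426437 -0.19949108  0.03708184] [-14.36520075  -2.87854312   9.98188975] [-0.40768249  2.03925563  0.00586824]
before pad far edge [567.5 568.2 568.4] by y [np.float64(568.3), np.float64(567.7), np.float64(568.1)]
now pad far edge [576.8 577.6 578. ] by y [np.float64(578.0), np.float64(576.7), np.float64(577.4)]
flange y hi [-239.4 -237.1] rib x [495.  563.5] rib y [-273.6 -259.4 -242.8]
rib +y face yaw fit 7.180980016130032 -257.41129100437854
now pad far edge [576.9 577.6 578. ] by y [np.float64(577.8), np.float64(576.7), np.float64(577.4)]
flange y hi [-240.6 -238.9] rib x [495.1 563.8] rib y [-274.1 -259.1 -243.1]
rib +y face yaw fit 7.231597959480807 -257.59639142649087
now pad far edge [577.  577.7 578. ] by y [np.float64(577.8), np.float64(576.4), np.float64(577.3)]
flange y hi [-240.  -237.6] rib x [495.1 563.8] rib y [-272.7 -258.9 -243.1]
rib +y face yaw fit 7.035878546008226 -257.18220914590637
```

View pics/s5.png

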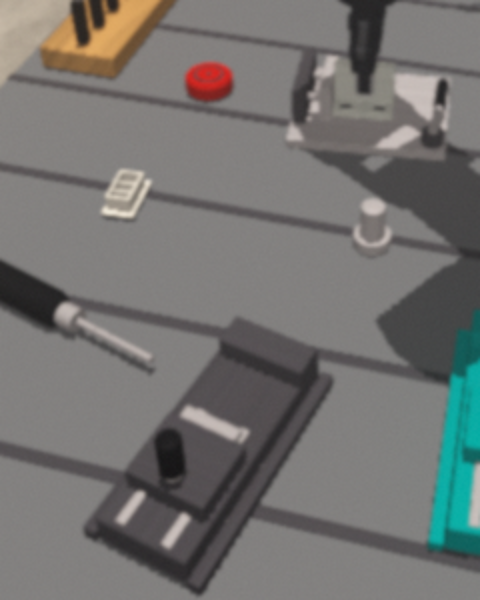

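The vise is empty with its jaw open at (185,450). The bystanders are in place and the bracket is against the pad at (345,90). The checks agree, so I hand the job in.

```bash
python3 -c "
from rig import env; print(env.close_job())"
```

```text
the job is handed in; nothing more can be done
None
```

I slid the vise jaw back by its knob, lifted the bracket out and set it flange down on the nest plate. It was pushed against the fence pad, and I handed in the job at about 12 s with the gripper still holding and pushing steadily. The judge reports no verdict, so the result rests on these last checks:

- **Jaw:** it was moved back about 23 mm and left open. The last picture shows it open and the vise empty.
- **Pad pressed in:** about 9.5 mm by the side camera's depth, well short of the 20 mm hard stop.
- **Push force:** the wrist read about 14.6 N. I put about 4 N of that down to friction, because the gripper was also pressing down with about 12 N. That leaves about 10 N on the spring. The friction share is an estimate.
- **Alignment:** the rib measured 7.0 to 7.2°, against 6.4 to 7.5° for the nest across the fits. The bracket is about 1.5 mm off the middle of the pad.
- **Steadiness:** the tool position was unchanged over the last 0.5 s.
- **Other objects:** the driver, shell, wheel and core insert look undisturbed in the last picture. The deburring tool is outside that picture's crop, so I did not check it at the end.

The two cameras disagreed by about 3 to 4 mm in absolute position, so I averaged them. Feeling the knob in the grip agreed with that average.

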